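Zero the fine focus of a stereo microscope

TASK

Get the stereo microscope ready for a thickness measurement: press the lamp button on top of its column, then zero the fine focus by rolling the small inner knob with a light fingertip (do not pinch it, and press with less than 12 N) until its white zero line is uppermost. The big coarse knob behind it must stay exactly as it is set, and nothing else on the bench should be disturbed; finish with the hand clear.

Things in the scene. Friction and masses are not known exactly. Their poses are not given: they have to be found in the camera images.
- microscope: White stereo microscope, fixed. Origin on the bench under the column; z up, x towards the optical head, y along the level focus shaft. Base 280 x 200 mm (x -45 to 235), 28 high. Column 50 x 50, 172 high; focus housing 66 (x) x 74 (y), top 158 high. The head stands over x = 55 to 235, |y| < 60, z 110 to 310. Focus shaft at x = 0, z = 120; each end has a coarse knob and, outside it, a smaller fine knob
- fine_left (a point): Point on the focus axis in the left (+y) fine knob: black cylinder, diameter 28 mm (surface 14 mm from the axis), |y| 60 to 86 mm from the column axis, so 26 mm long; this point at 75, that is 15 mm from its inner and 11 mm from its free end. Axes as the microscope's (they do not turn with the knob)
- fine_right (a point): The same for the right fine knob, at -y of the microscope
- fine_focus (a joint): Angle (rad) of both fine knobs, one shaft, about the microscope's +y: grows as the knob's top moves towards +x. At 0 or 6.283 (either will do) the white line along the knob and down its end face is uppermost. Starts 1 to 3.2 rad from the nearer one. Even drag of 0.042 N m (3 N at the rim; a finger pressing under 5 or 6 N may slip), no spring or backlash, stays where left. The rim is rigid
- coarse_focus (a joint): Angle (rad) of both coarse knobs, one shaft, same axis and sense: black, diameter 50 mm, |y| 40 to 58 mm, just inside the fine knobs. Turns at only 0.04 N m; must stay as found
- coarse_rim (a point): A point on the rim of the left coarse knob, 25 mm from the axis; it turns with the knob
- lamp_top (a point): Centre of the top of the lamp button: dark round rubber push button, diameter 24 mm, on top of the column, its top 178 mm above the bench
- lamp_button (a joint): How far the lamp button is pressed (m), 0 to 0.004 downward; springs back; 2 N to start, 5 N fully down. Pressed home means more than 0.003
- dish: Lidded culture dish, diameter 60, 14 mm high, on the microscope's stage plate under the head; origin under its centre
- dropper: Amber dropper bottle, diameter 32, 92 mm high, beside the microscope's base; origin under its centre
- tube_rack: Yellow rack of capped tubes, 60 x 150 mm, 91 mm high; origin under its centre
- reagent: Glass reagent bottle with cap, diameter 64, 135 mm high; origin under its centre
- jar: Small amber jar, diameter 48, 65 mm high; origin under its centre
- beaker: Glass beaker, diameter 68, 85 mm high; origin under its centre
- slide_box: Grey slide box, 85 x 100 x 34 mm; origin under its centre
- forceps: Steel forceps, 120 mm long, lying flat; origin near the middle, on the bench

How it is judged:
On the way, in this order (a step that is already met when the one before it is completed fails the run):
1. the lamp button is pressed home (value of joint lamp_button above 0.003 m), for 0.05 s.
2. the fine knob's zero line is uppermost (within 0.15 rad) ((value of joint fine_focus between -0.15 and 0.15 rad or value of joint fine_focus between 6.133 and 6.433 rad)), for 0.2 s.
At the end, for the whole second after the job is handed in: The fine knob rests with its zero line uppermost, within 0.15 rad (2 mm at its rim) of 0 or of a whole turn; the coarse knob's rim is within 2.5 mm of where it started; the lamp button is let go ((value of joint fine_focus between -0.15 and 0.15 rad or value of joint fine_focus between 6.133 and 6.433 rad) and distance of coarse_rim from where it was at the start of the episode below 0.0025 m and value of joint lamp_button below 0.001 m); the robot touches nothing.
It fails at once if the coarse knob is turned (its rim moves more than 2.5 mm) (distance of coarse_rim from where it was at the start of the episode above 0.0025 m).
It fails at once if the fine knob is pressed or pinched with more than 12 N (contact force between anything else and fine_focus above 12 N).
It fails at once if a thing on the bench or on the stage is disturbed (moves more than 20 mm) (distance of any of dish, dropper, tube_rack, reagent, jar, beaker, slide_box, forceps from where it was at the start of the episode above 0.02 m).
It also fails if it takes over 72 s, if anything falls off the work surface, if the arm or the gripper's body presses on something with over 40 N, if the wrist force passes 120 N, or if a joint passes its speed limit or range.

ROBOT

A 6-joint arm with a two-finger parallel gripper is mounted at the origin on the work surface. World frame = base frame: x ahead of the robot, y to its left, z up, the work surface at z = 0. Lengths are in m, angles in rad, forces in N, time in s.
With the tool pointing down it reaches from about 0.3 to 0.875 m from the base axis. Payload 6.4 kg.
Tool frame: the origin (TCP) lies at the centre of the arm's flange, where the gripper is bolted on; the fingertips stand 173 mm ahead of it and the grasp point (between the pads) lies 155 mm ahead of it; z points along the fingers, x is the direction in which the jaws open and shut, and the axes are right-handed (so a half turn about z gives the same grasp; the last joint's range is limited). The gripper opens to 85 mm and grips with 20 to 120 N. Pads are 22 mm wide; open, the fingers measure 114 mm over their backs; the gripper's body (76 mm by 85 mm) begins 54 mm behind the grasp point. The pads swing forward as they close: fully open they stand 13 mm farther back than shut.
Start: joints at [0.952, 0.181, 1.607, -0, 1.354, -0.206], TCP at [0.231, 0.527, 0.405] pointing down, gripper open.
Joint ranges: [-2.99, 2.99], [-0.89, 2.07], [0.3, 2.58], [-1.14, 4.28], [0, 2.63], [-3.12, 3.12]. Speed limits (rad/s): [2.57, 2.57, 3.01, 3.14, 3.14, 3.14].

INTERFACE

Orientations are given as a unit quaternion [w, x, y, z].
In Python, from bench import ctrl gives the robot as it stands. The module is installed in compiled form; this text tells all that it offers.
- The arm moves only by the tool move_arm, never from a script. Its argument "moves" is a list of rows, each an object of numbers: "gripper": the opening in per cent of the stroke, from 0 (shut) to 100 (fully open); "x", "y", "z": the shift along the tool's x, y, z in cm; "roll": the turn about the tool's z in degrees. In form: [{"gripper": .., "x": .., "y": .., "z": .., "roll": ..}, ...]. A call has 1 to 5 rows; each row shifts and turns the commanded pose from where the row before left it, along the tool's axes as they then stand; what a row does not reach is not made up. A row lasts 1/8 s, in which the tool goes at most 62.5 mm and 10.7 degrees, less where a joint would pass 70% of its speed; a pose out of reach is approached as far as the arm can. A call is refused whole if a number of a shift passes 6.25 or a number of a turn 10.7, either way. A call with a gripper value outside its range is refused whole. The fingers move at their own pace and stop on an object; the grip force is fixed at half the most. Time passes only in rows, so rows that do not move let the fingers close. It gives the time, the measured TCP pose, the force and the opening at its end, in the units of the state.
- ctrl.get_obs(): the state, without advancing time (a new reading comes with each control period).
- ctrl.camera(name): name is "side" or "top"; returns a dict with "img" (400x640x3 uint8, red, green, blue), "fx", "fy", "cx", "cy" (pixels), "D" ([k1, k2, p1, p2, k3] as OpenCV has them; the pictures are not rectified), "world_from_camera" (4x4, takes a point from camera to world coordinates). Camera axes: x right, y up, looking along -z (the intrinsics and any distortion apply to the point x, -y, -z); pixel columns grow to the right and rows downward; lengths in m; the calibration is good to about 2 mm. A picture is of the moment at which its call begins. There is no depth.
- ctrl.hand_in(): hands the job in, once; it reports no verdict.
The state is a dict: "time_s": time; "q": joint angles; "dq": joint speeds; "joint_efforts": joint torques, N m; "eef_pos": TCP position; "eef_rot": TCP orientation; "wrist_force": force on the tool from outside, world axes, zero at the start; "torque": the same for the moment, N m; "opening": opening from 0.0 (shut) to 1.0 (fully open).
Only numpy, scipy, OpenCV 4.12 (cv2) and the standard library are available. Lean on these libraries where they do the work, as an engineer would, in place of code of your own. Each camera call takes 0.05 s, during which the arm holds its last target. There are 200 camera calls.

## Working session

There is one attempt and no reset: what is moved stays moved. The work goes in short steps, Python scripts to look and compute and a tool call to move; the robot and the scene stay as the last step left them, time stands still between calls to the robot, and variables do not carry over. Pictures are saved under pics/ and viewed, about 8 in all and at most 12, crops included, and the job is handed in when it is done.

Besides the shell and the picture viewer there is one more tool, called as name(argument=value, ...) on one line, values as JSON. move_arm: Moves the arm, as the interface text tells. Its arguments: {"type":"object","properties":{"moves":{"type":"array","items":{"type":"object","properties":{"gripper":{"type":"number"},"x":{"type":"number"},"y":{"type":"number"},"z":{"type":"number"},"roll":{"type":"number"}}}}},"required":["moves"]}

```bash
mkdir -p pics
cat > h.py <<'E'
import numpy as np, cv2
from bench import ctrl
def snap(n,f):
    c=ctrl.camera(n); cv2.imwrite(f,c["img"][:,:,::-1]); return c
def K(c): return np.array([[c["fx"],0,c["cx"]],[0,c["fy"],c["cy"]],[0,0,1.]])
def ray(c,px):
    p=cv2.undistortPoints(np.array([[px]],float),K(c),np.array(c["D"],float))[0,0]
    T=np.array(c["world_from_camera"]); return T[:3,3],T[:3,:3]@np.array([p[0],-p[1],-1])
def atz(c,px,z):
    o,d=ray(c,px); return o+d*(z-o[2])/d[2]
def proj(c,P):
    T=np.array(c["world_from_camera"]); P=(np.atleast_2d(P)-T[:3,3])@T[:3,:3]; P=P*[1,-1,-1]
    return cv2.projectPoints(P,np.zeros(3),np.zeros(3),K(c),np.array(c["D"],float))[0][:,0]
E
python3 - <<'E'
from h import *
for n in("side","top"):
    c=snap(n,f"pics/{n}0.png"); print(n,np.round(c["world_from_camera"],3).tolist(),c["fx"])
o=ctrl.get_obs(); print(o["eef_pos"],o["eef_rot"],o["opening"],o["time_s"])
E
```

```text
side [[0.697, 0.422, -0.58, -0.253], [-0.717, 0.389, -0.579, -0.792], [-0.019, 0.819, 0.573, 0.94], [0.0, 0.0, 0.0, 1.0]] 491.51482951148904
top [[-0.012, 0.987, -0.158, 0.385], [-1.0, -0.013, -0.005, 0.032], [-0.007, 0.158, 0.987, 1.3], [0.0, 0.0, 0.0, 1.0]] 460.88675320806544
[0.23051431 0.52653815 0.40387872] [ 2.77456387e-04  8.36995470e-01  5.47209289e-01 -7.07017810e-04] 1.0027216140057869 0.1
```

View pics/side0.png

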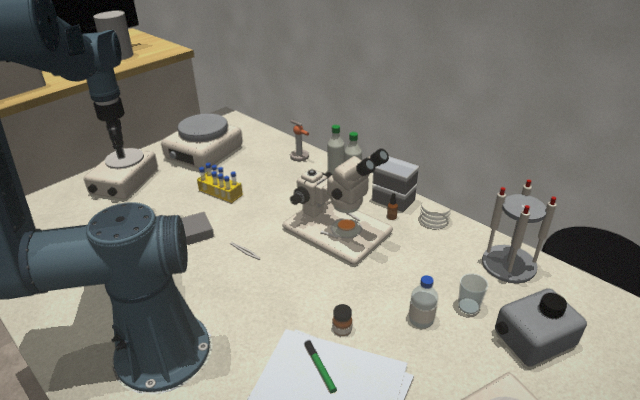

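View pics/top0.png

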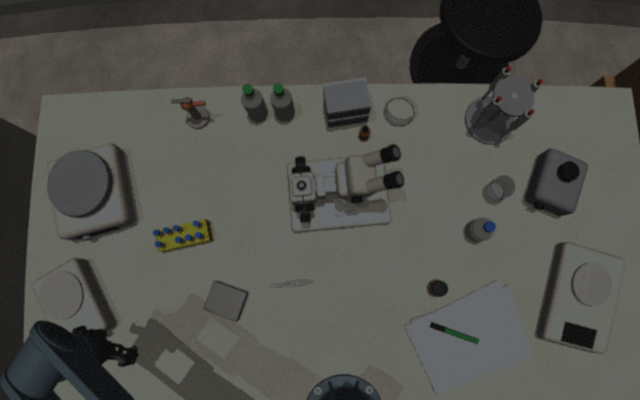

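The side view shows the microscope column at about (312,180). In the top view the lamp button is at about (301,186), and the knobs are at about (301,160) and (304,215). The head points towards world -y, so the right knob faces the robot.

Run:
```python
import cv2,numpy as np
a=cv2.imread("pics/top0.png")[145:235,280:340]; b=cv2.imread("pics/side0.png")[155:230,280:345]
a=cv2.resize(a,None,fx=6,fy=6,interpolation=2); b=cv2.resize(b,None,fx=6.6,fy=6.6,interpolation=2)
a=np.clip(a*1.6,0,255).astype('uint8')
w=np.zeros((540,360+b.shape[1],3),'uint8'); w[:540,:360]=a; w[:b.shape[0],360:]=b; print(w.shape)
cv2.imwrite("pics/crop1.png",w)
```

```text
(540, 789, 3)
```

View pics/crop1.png

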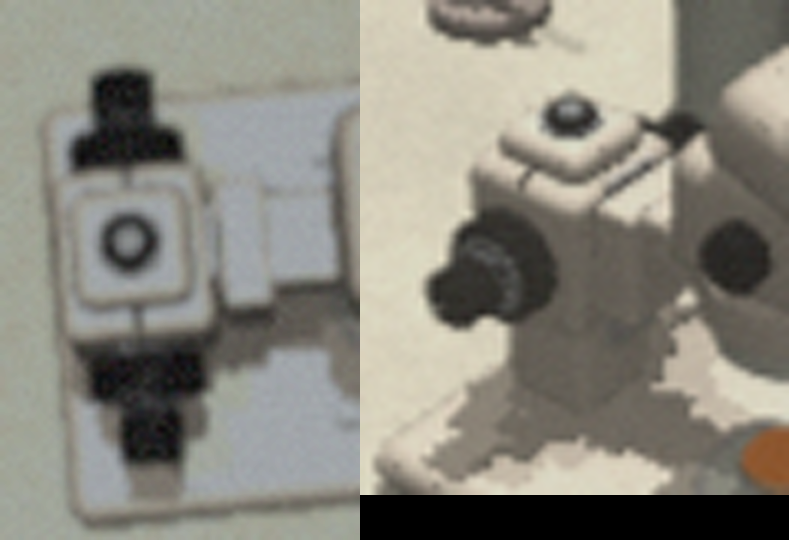

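Neither crop shows the white line, so it must point down. I'll triangulate the positions and brighten the end face of the knob.

Run:
```python
from h import *
t=ctrl.camera("top"); s=ctrl.camera("side")
B=atz(t,(301.5,185.2),.178); print("lamp top",B,"side",atz(s,(312,172),.178))
L=atz(t,(300.3,156.7),.125); R=atz(t,(305.5,222.),.125); print(L,R,np.linalg.norm(L-R)); d=L-R; print("yaw of scope y-axis deg",np.degrees(np.arctan2(d[1],d[0])))
e1=atz(t,(287.6,163.5),.028);e2=atz(t,(293.3,231.5),.028);d=e1-e2;print("edge",np.degrees(np.arctan2(d[1],d[0])))
acc=np.mean([ctrl.camera("side")["img"].astype(float) for _ in range(8)],0)
acct=np.mean([ctrl.camera("top")["img"].astype(float) for _ in range(8)],0)
a=acc[180:215,282:317]; b=acct[195:235,285:325]
f=lambda i:cv2.resize(np.clip((i/255)**.45*255,0,255).astype('uint8')[:,:,::-1],(400,400),interpolation=2)
cv2.imwrite("pics/c2.png",np.hstack([f(a),f(b)]))
```

```text
lamp top [0.60259676 0.10098705 0.178     ] side [0.6014947  0.09588796 0.178     ]
[0.68917374 0.1072248  0.125     ] [0.51666861 0.09428789 0.125     ] 0.17298954310479236
yaw of scope y-axis deg 4.288829890777164
edge 4.774135785129052
```

View pics/c2.png

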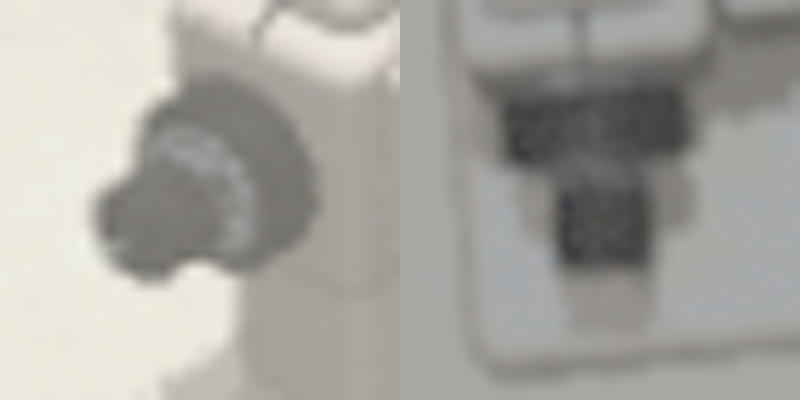

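A faint light mark shows at the lower left of the end face, crop (115,245). I'll sample the modelled end face by angle to confirm it.

```bash
cat >> h.py <<'E'
yaw=np.radians(4.4); Y=np.array([np.cos(yaw),np.sin(yaw),0]); X=np.array([np.sin(yaw),-np.cos(yaw),0]); Z=np.array([0,0,1.])
O=np.array([.6025,.1,0])
def rim(th,r=.014,y=-.086): th=np.atleast_1d(th)[:,None]; return O+Y*y+Z*.12+r*(np.cos(th)*Z+np.sin(th)*X)
def face(n=10,cam="side",off=(0,0)):
    fr=[ctrl.camera(cam) for _ in range(n)]; im=np.mean([f["img"].astype(np.float32).mean(2) for f in fr],0).astype(np.float32)
    th=np.radians(np.arange(0,360,15)); out=[]
    for r in (.006,.009,.012):
        p=(proj(fr[0],rim(th,r))+off).astype(np.float32); out.append(cv2.remap(im,p[:,:1],p[:,1:],cv2.INTER_LINEAR)[:,0])
    return th,np.array(out),fr[0],im
E
python3 - <<'E'
from h import *
th,o,c,im=face()
print("center",proj(c,rim([0],0)),"rim 0,90,180,270",proj(c,rim(np.radians([0,90,180,270]))).round(1).tolist())
print("proj inner face centre",proj(c,rim([0],0,-.06)))
np.set_printoptions(linewidth=200)
print(im[190:210,286:308].astype(int))
E
```

```text
center [[292.56716307 200.63814339]] rim 0,90,180,270 [[292.3, 196.7], [296.1, 202.4], [292.8, 204.6], [289.0, 198.9]]
proj inner face centre [[298.54144649 196.64316667]]
[[203 204 205 202 201 202 205 182 110  53  48  47  50  46  49  51  51  50  51  51  53  71]
 [206 206 206 206 204 204 205 173  92  52  64  68  68  61  53  47  49  50  50  49  48  52]
 [209 208 207 207 206 205 205 152  79  65  76  67  66  70  78  63  49  48  49  50  48  47]
 [208 207 207 208 209 206 205 144  74  67  65  79  88  79  77  71  55  47  47  47  48  48]
 [206 208 208 208 207 206 205 130  64  56  51  61  66  84  82  74  86  60  46  46  46  47]
 [207 208 208 207 205 183 141  83  53  52  51  50  51  61  60  62  76  60  46  44  45  46]
 [209 210 209 206 164 111  70  51  48  52  51  50  50  51  56  53  67  80  57  45  47  45]
 [207 208 206 181 109  54  47  52  53  52  51  50  50  48  54  62  66  74  57  46  45  45]
 [207 207 207 174  93  47  47  49  49  49  50  51  47  49  48  60  64  72  56  46  45  46]
 [207 208 208 173  93  47  47  45  47  48  48  49  47  46  46  57  80  77  57  46  43  45]
 [208 209 208 200 
[... 192 characters left out ...]
9  48  46  46  47  47  48  62  54  55  55  49  45  53  74  84]
 [207 208 209 208 202 160  95  53  47  47  46  91 164 181 152  92  58  58  59  80  87  85]
 [207 207 206 205 206 198 186 152  92  92 100 170 200 204 196 185 143  98  88  91  92  91]
 [204 206 204 204 205 206 207 198 186 185 185 198 201 202 203 203 157 107  94  93  92  93]
 [204 203 202 203 207 208 207 206 206 205 202 201 201 201 202 202 157 107  93  94  95  93]
 [204 204 205 207 207 207 206 206 205 204 202 203 203 203 202 200 156 106  92  93  92  93]
 [203 203 204 205 205 205 204 203 203 205 204 204 204 204 203 201 150 102  92  92  92  93]
 [202 200 200 203 204 203 203 203 204 203 205 206 205 205 203 192 132  95  92  91  92  92]]
```

The evidence points to the line at about 4.1 rad (lower, column-away side), so +2.2 rad is needed, with the knob top moving towards the head. Next I align the tool so tool x lies along scope y and tool y along scope x, and close the gripper.

move_arm(moves=[{"gripper":0,"roll":10.33},{"gripper":0,"roll":10.33},{"gripper":0,"roll":10.33},{"gripper":0,"roll":10.33},{"gripper":0,"roll":10.33}])

```text
validation failed for argument at $.mo...
```

move_arm(moves=[{"gripper":0,"roll":10.33},{"gripper":0},{"gripper":0}])

```text
validation failed for argument at $.mo...
```

```bash
cat >> h.py <<'E'
from scipy.spatial.transform import Rotation as Rt
def st():
    o=ctrl.get_obs(); q=np.array(o["eef_rot"]); R=Rt.from_quat(q[[1,2,3,0]]).as_matrix(); p=np.array(o["eef_pos"])
    tip=p+R[:,2]*.173; m=tip-O
    print("t",round(o["time_s"],2),"eef",p.round(4),"xdir",np.degrees(np.arctan2(R[1,0],R[0,0])).round(2),"tilt",R[2].round(4),"F",np.round(o["wrist_force"],2),"open",round(o["opening"],2))
    print("tip in scope XYZ mm",np.round(1e3*np.array([m@X,m@Y,m[2]]),1))
    return o,R,tip
E
python3 -c "
from h import *
o,R,tip=st()
t=O+X*-.002+[0,0,.23]
print('tool cm to lamp, above',((t-tip)@R*100).round(2))"
```

```text
t 1.5 eef [0.2307 0.5267 0.4047] xdir 66.35 tilt [-0.  0. -1.] F [-0.2  -0.27 -0.24] open 1.0
tip in scope XYZ mm [-454.  -338.   231.7]
tool cm to lamp, above [-24.    51.08   0.17]
```

move_arm(moves=[{"gripper":0,"x":0,"y":0,"z":0,"roll":10.33},{"gripper":0,"x":0,"y":0,"z":0,"roll":10.33},{"gripper":0,"x":0,"y":0,"z":0,"roll":10.33},{"gripper":0,"x":0,"y":0,"z":0,"roll":10.33},{"gripper":0,"x":0,"y":0,"z":0,"roll":10.33}])

```text
time_s: 2.12
eef_pos: [0.2307, 0.5267, 0.4047]
eef_rot: [0.0, 0.992, 0.125, -0.0]
wrist_force: [0.8, -0.4, -1.1]
opening: 0.001
```

move_arm(moves=[{"gripper":0,"x":0,"y":0,"z":0,"roll":10.33},{"gripper":0,"x":4,"y":0,"z":0,"roll":0},{"gripper":0,"x":4,"y":0,"z":0,"roll":0},{"gripper":0,"x":4,"y":0,"z":0,"roll":0},{"gripper":0,"x":4,"y":0,"z":0,"roll":0}])

```text
time_s: 2.75
eef_pos: [0.3915, 0.539, 0.4046]
eef_rot: [-0.0, 0.999, 0.038, -0.0]
wrist_force: [-0.4, 0.3, 0.6]
opening: 0.005
```

```bash
python3 -c "
from h import *
o,R,tip=st()
t=O+X*-.002+[0,0,.23]
print('tool cm to lamp, above',((t-tip)@R*100).round(2))"
```

```text
t 2.75 eef [0.3915 0.539  0.4046] xdir 4.37 tilt [-0.e+00 -1.e-04 -1.e+00] F [-0.45  0.25  0.63] open 0.0
tip in scope XYZ mm [-453.9 -176.7  231.6]
tool cm to lamp, above [17.69 45.18  0.16]
```

move_arm(moves=[{"gripper":0,"x":2,"y":5,"z":0,"roll":0},{"gripper":0,"x":2,"y":5,"z":0,"roll":0},{"gripper":0,"x":2,"y":5,"z":0,"roll":0},{"gripper":0,"x":2,"y":5,"z":0,"roll":0},{"gripper":0,"x":2,"y":5,"z":0,"roll":0}])

```text
time_s: 3.38
eef_pos: [0.5095, 0.2957, 0.4048]
eef_rot: [-0.0, 0.999, 0.038, 0.0]
wrist_force: [0.3, 0.3, 0.4]
opening: 0.001
```

move_arm(moves=[{"gripper":0,"x":2,"y":5,"z":0,"roll":0},{"gripper":0,"x":2,"y":5,"z":0,"roll":0},{"gripper":0,"x":2,"y":5,"z":0,"roll":0},{"gripper":0,"x":1.7,"y":5,"z":0,"roll":0},{"gripper":0,"x":0,"y":0,"z":0,"roll":0}])

```text
time_s: 4.0
eef_pos: [0.6022, 0.1002, 0.4046]
eef_rot: [0.0, 0.999, 0.036, 0.0]
wrist_force: [0.2, 0.7, 0.4]
opening: -0.0
```

Run:
```python
from h import *
o,R,tip=st()
t=snap("top","pics/t1.png"); s=snap("side","pics/s1.png")
print("tip px",proj(t,tip),proj(s,tip))
a=cv2.resize(s["img"][100:220,250:370,::-1],(400,400),interpolation=2); b=cv2.resize(np.clip(t["img"][130:240,260:370,::-1]*1.6,0,255).astype('uint8'),(400,400),interpolation=2)
cv2.imwrite("pics/c3.png",np.hstack([a,b]))
```

```text
t 4.0 eef [0.6022 0.1002 0.4046] xdir 4.08 tilt [ 3.e-04  8.e-04 -1.e+00] F [0.19 0.68 0.39] open -0.0
tip in scope XYZ mm [-0.000e+00 -2.000e-01  2.316e+02]
tip px [[300.5079194  181.04235251]] [[310.63374264 155.60118248]]
```

View pics/c3.png

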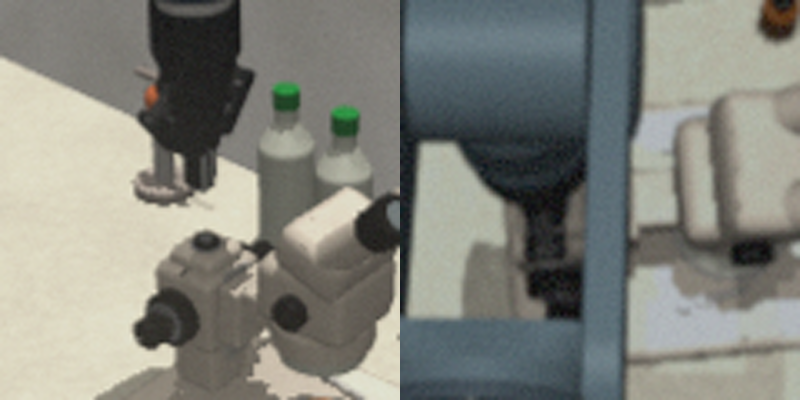

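The tip is over the lamp button, side crop (205,187), as predicted. Next I press it.

move_arm(moves=[{"gripper":0,"x":0,"y":0,"z":3,"roll":0},{"gripper":0,"x":0,"y":0,"z":1.8,"roll":0},{"gripper":0,"x":0,"y":0,"z":0.3,"roll":0},{"gripper":0,"x":0,"y":0,"z":0.2,"roll":0},{"gripper":0,"x":0,"y":0,"z":0,"roll":0}])

```text
time_s: 4.72
eef_pos: [0.6012, 0.1039, 0.3526]
eef_rot: [0.0, 0.999, 0.038, 0.001]
wrist_force: [0.7, -0.4, 0.5]
opening: 0.002
```

move_arm(moves=[{"gripper":0,"x":0,"y":0,"z":0.2,"roll":0},{"gripper":0,"x":0,"y":0,"z":0,"roll":0}])

```text
time_s: 4.97
eef_pos: [0.6013, 0.1037, 0.3505]
eef_rot: [-0.0, 0.999, 0.038, 0.001]
wrist_force: [1.3, 1.8, 3.6]
opening: 0.0
```

move_arm(moves=[{"gripper":0,"x":0,"y":0,"z":0.1,"roll":0},{"gripper":0,"x":0,"y":0,"z":0.1,"roll":0},{"gripper":0,"x":0,"y":0,"z":0,"roll":0}])

```text
time_s: 5.35
eef_pos: [0.6013, 0.1037, 0.3482]
eef_rot: [-0.0, 0.999, 0.038, 0.001]
wrist_force: [2.7, 1.3, 3.9]
opening: 0.0
```

move_arm(moves=[{"gripper":0,"x":0,"y":0,"z":0.1,"roll":0},{"gripper":0,"x":0,"y":0,"z":0,"roll":0},{"gripper":0,"x":0,"y":0,"z":0,"roll":0}])

```text
time_s: 5.72
eef_pos: [0.6013, 0.1038, 0.3474]
eef_rot: [-0.0, 0.999, 0.038, 0.001]
wrist_force: [2.0, 1.8, 6.3]
opening: 0.0
```

move_arm(moves=[{"gripper":0,"x":0,"y":0,"z":0.1,"roll":0},{"gripper":0,"x":0,"y":0,"z":0,"roll":0},{"gripper":0,"x":0,"y":0,"z":0,"roll":0}])

```text
time_s: 6.1
eef_pos: [0.6013, 0.1037, 0.3474]
eef_rot: [0.0, 0.999, 0.038, 0.001]
wrist_force: [-0.1, 0.7, 11.2]
opening: -0.002
```

Run:
```python
from h import *
for i in range(4): ctrl.camera("side"); o=ctrl.get_obs(); print(np.round(o["wrist_force"],2),np.round(o["eef_pos"],4),np.round(o["torque"],2))
```

```text
[ 0.26  1.43 11.36] [0.6013 0.1037 0.3474] [0.22 0.11 0.01]
[-0.39  0.92 12.53] [0.6013 0.1037 0.3474] [ 0.25  0.05 -0.01]
[-0.2   0.27 10.94] [0.6013 0.1038 0.3474] [0.19 0.06 0.02]
[-0.7   0.64 11.65] [0.6013 0.1038 0.3474] [0.17 0.07 0.01]
```

The button is bottomed, at a vertical stiffness of about 6 N/mm and a z reading about 0.4 mm high. I'll release it and go over to the right fine knob.

move_arm(moves=[{"gripper":0,"x":0,"y":0,"z":-3,"roll":0},{"gripper":0,"x":-3.9,"y":-0.3,"z":0,"roll":0},{"gripper":0,"x":-3.8,"y":-0.3,"z":0,"roll":0},{"gripper":0,"x":0,"y":0,"z":0,"roll":0},{"gripper":0,"x":0,"y":0,"z":0,"roll":0}])

```text
time_s: 6.92
eef_pos: [0.5239, 0.1037, 0.3754]
eef_rot: [0.0, 0.999, 0.038, -0.0]
wrist_force: [0.2, -0.1, 0.4]
opening: -0.001
```

Run:
```python
from h import *
st()
s=ctrl.camera("side"); t=ctrl.camera("top")
a=cv2.resize(s["img"][120:220,260:360,::-1],(400,400),interpolation=2); b=cv2.resize(np.clip(t["img"][150:240,260:350,::-1]*1.8,0,255).astype('uint8'),(400,400),interpolation=2)
cv2.imwrite("pics/c4.png",np.hstack([a,b]))
for i in range(6): ctrl.camera("side"); print(np.round(ctrl.get_obs()["wrist_force"],1))
```

```text
t 6.92 eef [0.5239 0.1037 0.3754] xdir 4.36 tilt [-4.e-04  2.e-04 -1.e+00] F [ 0.2  -0.05  0.38] open -0.0
tip in scope XYZ mm [ -9.7 -78.1 202.4]
[-1.1  0.8  0.5]
[ 0.4 -0.4  0.5]
[ 0.4 -1.1  0.7]
[ 0.3 -0.3  0.3]
[0.3 0.  0.4]
[-0.3 -0.5 -0.3]
```

View pics/c4.png

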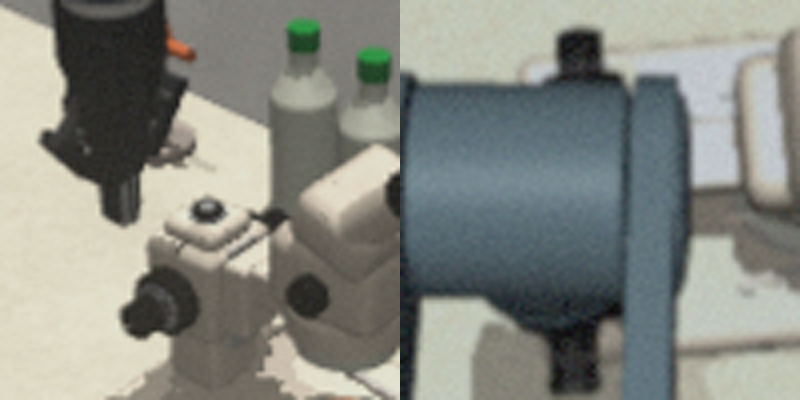

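Clearances look fine: the finger is above the knob, side crop (122,222), and the left fine knob stays visible to the top camera at crop (580,50). Descending.

move_arm(moves=[{"gripper":0,"x":0,"y":0,"z":4,"roll":0},{"gripper":0,"x":0,"y":0,"z":2,"roll":0},{"gripper":0,"x":0,"y":0,"z":0.5,"roll":0},{"gripper":0,"x":0,"y":0,"z":0.1,"roll":0},{"gripper":0,"x":0,"y":0,"z":0,"roll":0}])

```text
time_s: 7.95
eef_pos: [0.5242, 0.1038, 0.3108]
eef_rot: [0.0, 0.999, 0.038, 0.001]
wrist_force: [1.0, 0.2, -0.0]
opening: 0.003
```

move_arm(moves=[{"gripper":0,"x":0,"y":0,"z":0.1,"roll":0},{"gripper":0,"x":0,"y":0,"z":0,"roll":0}])

```text
time_s: 8.2
eef_pos: [0.5238, 0.1038, 0.3091]
eef_rot: [0.0, 0.999, 0.038, 0.0]
wrist_force: [1.5, 0.2, 0.2]
opening: -0.002
```

move_arm(moves=[{"gripper":0,"x":0,"y":0,"z":0.1,"roll":0},{"gripper":0,"x":0,"y":0,"z":0,"roll":0}])

```text
time_s: 8.45
eef_pos: [0.5237, 0.1038, 0.3076]
eef_rot: [0.0, 0.999, 0.038, -0.0]
wrist_force: [-0.1, -0.8, -0.0]
opening: -0.001
```

move_arm(moves=[{"gripper":0,"x":0,"y":0,"z":0.05,"roll":0},{"gripper":0,"x":0,"y":0,"z":0,"roll":0}])

```text
time_s: 8.7
eef_pos: [0.5238, 0.1038, 0.3073]
eef_rot: [0.0, 0.999, 0.038, 0.0]
wrist_force: [-0.4, 0.1, 0.5]
opening: 0.002
```

move_arm(moves=[{"gripper":0,"x":0,"y":0,"z":0.05,"roll":0},{"gripper":0,"x":0,"y":0,"z":0,"roll":0}])

```text
time_s: 8.95
eef_pos: [0.5238, 0.1038, 0.307]
eef_rot: [0.0, 0.999, 0.038, 0.0]
wrist_force: [-1.8, -0.2, 3.7]
opening: -0.001
```

move_arm(moves=[{"gripper":0,"x":0,"y":0,"z":0.06,"roll":0},{"gripper":0,"x":0,"y":0,"z":0,"roll":0},{"gripper":0,"x":0,"y":0,"z":0,"roll":0}])

```text
time_s: 9.32
eef_pos: [0.5238, 0.1038, 0.3068]
eef_rot: [0.0, 0.999, 0.038, 0.0]
wrist_force: [-3.8, -0.5, 8.3]
opening: 0.003
```

```bash
cat > w.py <<'E'
from h import *
F=[]
for i in range(5): ctrl.camera("side"); F.append(ctrl.get_obs()["wrist_force"])
print("meanF",np.mean(F,0).round(2)); st()
E
python3 w.py
```

```text
meanF [-2.88  0.06  8.02]
t 9.57 eef [0.5238 0.1038 0.3068] xdir 4.37 tilt [ 4.e-04  2.e-04 -1.e+00] F [-2.77  0.18  8.07] open -0.0
tip in scope XYZ mm [ -9.8 -78.1 133.8]
```

move_arm(moves=[{"gripper":0,"x":0,"y":0.1,"z":0,"roll":0},{"gripper":0,"x":0,"y":0.1,"z":0,"roll":0},{"gripper":0,"x":0,"y":0.1,"z":0,"roll":0}])

```text
time_s: 9.95
eef_pos: [0.524, 0.1015, 0.307]
eef_rot: [-0.001, 0.999, 0.038, 0.0]
wrist_force: [-3.9, 3.7, 9.7]
opening: 0.001
```

```bash
python3 w.py
```

```text
meanF [-4.03  3.44  9.17]
t 10.2 eef [0.524  0.1015 0.3071] xdir 4.38 tilt [ 6.0e-04 -1.3e-03 -1.0e+00] F [-3.97  3.8   8.81] open -0.0
tip in scope XYZ mm [ -7.7 -78.1 134.1]
```

The total contact force is about 10.6 N. I'll ease the axial side-load and the press slightly, then continue.

move_arm(moves=[{"gripper":0,"x":-0.04,"y":0.05,"z":-0.02,"roll":0},{"gripper":0,"x":0,"y":0.1,"z":0,"roll":0},{"gripper":0,"x":0,"y":0.1,"z":0,"roll":0}])

```text
time_s: 10.58
eef_pos: [0.524, 0.0988, 0.3072]
eef_rot: [-0.001, 0.999, 0.038, 0.001]
wrist_force: [-2.5, 2.8, 8.1]
opening: -0.0
```

```bash
python3 w.py
```

```text
meanF [-2.26  2.78  7.62]
t 10.82 eef [0.524  0.0988 0.3072] xdir 4.37 tilt [ 0.0013 -0.001  -1.    ] F [-2.32  3.21  7.64] open 0.0
tip in scope XYZ mm [ -5.  -78.2 134.2]
```

move_arm(moves=[{"gripper":0,"x":0,"y":0.15,"z":0,"roll":0},{"gripper":0,"x":0,"y":0.15,"z":0,"roll":0},{"gripper":0,"x":0,"y":0.15,"z":0,"roll":0},{"gripper":0,"x":0,"y":0,"z":0,"roll":0}])

```text
time_s: 11.32
eef_pos: [0.5243, 0.0942, 0.3071]
eef_rot: [-0.001, 0.999, 0.038, 0.001]
wrist_force: [-2.0, 2.4, 8.4]
opening: 0.001
```

```bash
python3 w.py
```

```text
meanF [-2.31  2.62  7.58]
t 11.57 eef [0.5243 0.0943 0.3072] xdir 4.37 tilt [ 1.3e-03 -9.0e-04 -1.0e+00] F [-2.55  3.2   6.76] open -0.0
tip in scope XYZ mm [ -0.4 -78.2 134.2]
```

move_arm(moves=[{"gripper":0,"x":0,"y":0.15,"z":0,"roll":0},{"gripper":0,"x":0,"y":0.15,"z":0,"roll":0},{"gripper":0,"x":0,"y":0.15,"z":0,"roll":0},{"gripper":0,"x":0,"y":0.1,"z":0,"roll":0},{"gripper":0,"x":0,"y":0,"z":0,"roll":0}])

```text
time_s: 12.2
eef_pos: [0.5248, 0.0888, 0.3071]
eef_rot: [-0.001, 0.999, 0.038, 0.001]
wrist_force: [-1.9, 2.9, 6.7]
opening: 0.0
```

Run:
```python
import w
from h import *
n=10
s=[ctrl.camera("side")["img"].astype(float) for _ in range(n)]; t=[ctrl.camera("top")["img"].astype(float) for _ in range(n)]
s=np.mean(s,0)[170:215,270:315]; t=np.mean(t,0)[140:240,270:340]
f=lambda i,g,w:cv2.resize(np.clip((i/255)**g*255,0,255).astype('uint8')[:,:,::-1],w,interpolation=2)
cv2.imwrite("pics/c5.png",np.hstack([f(s,.5,(400,400)),cv2.copyMakeBorder(f(t,.5,(280,400)),0,0,0,0,0)]))
```

```text
meanF [-2.11  2.68  7.27]
t 12.45 eef [0.5248 0.0888 0.3072] xdir 4.37 tilt [ 0.0014 -0.001  -1.    ] F [-2.56  2.46  7.41] open 0.0
tip in scope XYZ mm [  5.  -78.1 134.2]
```

View pics/c5.png

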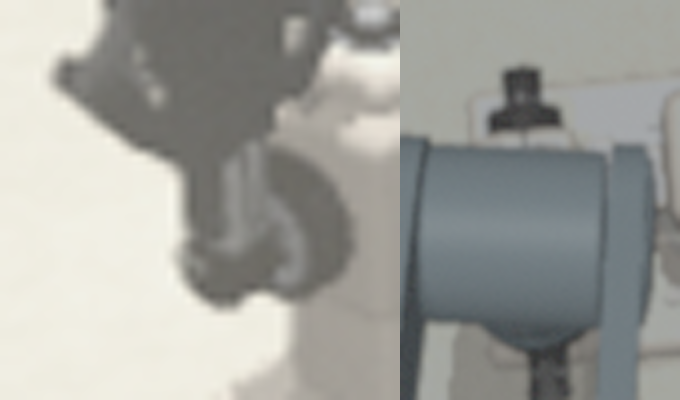

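```bash
cat > v.py <<'E'
from h import *
np.set_printoptions(linewidth=200)
n=6
s=np.mean([ctrl.camera("side")["img"].astype(float).mean(2) for _ in range(n)],0)
c=[ctrl.camera("top") for _ in range(n)]; t=np.mean([x["img"].astype(float).mean(2) for x in c],0)
print(s[192:206,287:300].astype(int)); 
p=proj(c[0],np.vstack([rim(np.radians([270,315,0,45,90]),.014,.074)])); print("left knob px at 270,315,0,45,90:",p.round(1).tolist())
print(t[155:170,293:309].astype(int))
E
python3 v.py
```

```text
[[220 219 219 126  48  47  47  48  69  82  68  68  65]
 [218 219 220 126  47  47  48  46  68  83  69  70  63]
 [219 220 220 134  55  50  48  49  62  81  67  64  61]
 [220 221 219 151  71  47  46  47  59  81  75  64  67]
 [222 219 218 168  88  51  49  47  67  81  76  66  58]
 [219 218 203 128  61  49  56  66  80  86  68  55  46]
 [219 219 175 117  68  48  49  54  61  66  54  46  44]
 [219 219 182 106  76  68  52  46  47  49  48  44  46]
 [220 220 213 120  56  65  51  45  45  45  44  44  44]
 [220 221 220 150  67  50  47  44  45  45  45  45  45]
 [219 221 221 208 114  47  46  47  45  45  47  45  64]
 [220 220 219 218 203 119  52  45  46  45  97 176 193]
 [218 218 217 219 218 203 162  97  97 106 182 213 216]
 [216 216 216 217 218 218 211 199 197 198 211 214 215]]
left knob px at 270,315,0,45,90: [[295.7, 162.4], [297.0, 161.4], [300.7, 160.6], [304.6, 160.7], [306.3, 161.4]]
[[105 105 105 105 104 102  95  90  90  94  96 102 105 106 106 106]
 [105 104 100  92  85  81  69  61  62  68  74  83  95 104 106 105]
 [104  99  84  61  47  41  36  29  31  34  37  50  76 101 104 105]
 [104  93  63  32  18  18  18  17  15  15  15  34  68 100 106 105]
 [104  93  59  25  14  16  15  17  17  14  13  30  66  98 103 103]
 [105  94  61  26  15  15  22  20  18  15  17  27  61  90  94  95]
 [102  93  65  31  13  17  22  21  20  16  14  22  56  86  90  92]
 [ 99  89  68  35  15  18  25  26  20  15  16  27  61  94 100 101]
 [100  95  76  41  18  22  34  36  26  24  22  31  67 101 107 107]
 [106 103  86  48  23  29  38  42  29  26  26  34  64  96 104 104]
 [108 103  84  48  26  25  33  33  26  24  24  29  48  73  83  87]
 [ 94  87  66  37  20  18  23  23  19  23  18  16  26  39  46  55]
 [ 64  54  36  21  19  18  20  18  19  19  17  17  17  17  18  24]
 [ 32  26  18  15  16  16  18  20  21  16  16  15  15  15  13  16]
 [ 12  12  14  15  18  16  21  19  23  18  18  14  15  13  17  13]]
```

The line on the end face now runs from (293,200.5) to (290,199), about 270°, so the knob turned roughly 1 rad the right way and about 1.5 rad is left. I'll lift, return and stroke again.

move_arm(moves=[{"gripper":0,"x":0,"y":0,"z":-0.6,"roll":0},{"gripper":0,"x":-0.03,"y":-1.5,"z":0,"roll":0},{"gripper":0,"x":0,"y":0,"z":0,"roll":0},{"gripper":0,"x":0,"y":0,"z":0.4,"roll":0},{"gripper":0,"x":0,"y":0,"z":0.1,"roll":0}])

```text
time_s: 14.68
eef_pos: [0.523, 0.1033, 0.3071]
eef_rot: [-0.0, 0.999, 0.038, -0.0]
wrist_force: [-1.2, 1.2, 3.9]
opening: -0.0
```

move_arm(moves=[{"gripper":0,"x":0,"y":0,"z":0.05,"roll":0},{"gripper":0,"x":0,"y":0,"z":0.05,"roll":0},{"gripper":0,"x":0,"y":0,"z":0,"roll":0}])

```text
time_s: 15.05
eef_pos: [0.5231, 0.1033, 0.307]
eef_rot: [-0.0, 0.999, 0.038, -0.0]
wrist_force: [-3.4, 1.7, 6.1]
opening: 0.0
```

```bash
python3 w.py
```

```text
meanF [-2.89  1.02  7.55]
t 15.3 eef [0.5231 0.1033 0.3069] xdir 4.36 tilt [ 0.e+00 -3.e-04 -1.e+00] F [-3.74  0.88  6.8 ] open -0.0
tip in scope XYZ mm [ -9.4 -78.9 133.9]
```

move_arm(moves=[{"gripper":0,"x":-0.03,"y":0.1,"z":0,"roll":0},{"gripper":0,"x":0,"y":0.15,"z":0,"roll":0},{"gripper":0,"x":0,"y":0.15,"z":0,"roll":0},{"gripper":0,"x":0,"y":0,"z":0,"roll":0}])

```text
time_s: 15.8
eef_pos: [0.5232, 0.0994, 0.3071]
eef_rot: [-0.0, 0.999, 0.038, 0.0]
wrist_force: [-2.6, 2.5, 8.4]
opening: 0.003
```

```bash
python3 w.py
```

```text
meanF [-2.8   2.7   7.89]
t 16.05 eef [0.5232 0.0994 0.3071] xdir 4.36 tilt [ 6.e-04 -7.e-04 -1.e+00] F [-3.3   2.7   8.24] open 0.0
tip in scope XYZ mm [ -5.6 -79.  134.1]
```

move_arm(moves=[{"gripper":0,"x":0,"y":0.15,"z":0,"roll":0},{"gripper":0,"x":0,"y":0.15,"z":0,"roll":0},{"gripper":0,"x":0,"y":0.15,"z":0,"roll":0},{"gripper":0,"x":0,"y":0.15,"z":0,"roll":0},{"gripper":0,"x":0,"y":0,"z":0,"roll":0}])

```text
time_s: 16.68
eef_pos: [0.5237, 0.0934, 0.3071]
eef_rot: [-0.0, 0.999, 0.038, 0.0]
wrist_force: [-3.0, 2.7, 8.0]
opening: -0.001
```

```bash
python3 w.py; python3 v.py
```

```text
meanF [-2.95  2.32  7.45]
t 16.93 eef [0.5237 0.0934 0.3071] xdir 4.36 tilt [ 7.e-04 -7.e-04 -1.e+00] F [-3.71  3.13  7.26] open 0.0
tip in scope XYZ mm [  0.4 -79.  134.1]
[[220 181  95  47  47  47  48  78  85  59  77  61  68]
 [219 188  99  45  46  46  47  77  85  61  78  66  60]
 [219 215 120  46  48  48  47  78  85  62  78  65  61]
 [220 220 173  92  48  46  48  79  84  63  79  61  54]
 [221 220 212 137  78  58  59  81  83  68  61  51  45]
 [219 217 217 129  89  65  64  82  72  55  47  46  45]
 [219 218 196 106  71  68  55  58  52  46  45  44  45]
 [219 220 187  99  50  87  62  46  45  47  45  45  44]
 [219 219 213 119  43  66  53  46  45  46  46  44  45]
 [220 220 221 149  68  47  45  44  46  45  44  45  43]
 [220 221 220 209 122  53  43  45  44  43  45  43  64]
 [219 220 219 219 202 119  54  45  46  45  97 175 192]
 [219 218 218 218 217 203 136  79  97 107 182 212 216]
 [217 216 216 217 217 218 205 198 197 198 211 214 215]]
left knob px at 270,315,0,45,90: [[295.7, 162.4], [297.0, 161.4], [300.7, 160.6], [304.6, 160.7], [306.3, 161.4]]
[[105 105 104 104 102  97  93  90  89  90 
[... 263 characters left out ...]
  16  14  29  66  98 103 103]
 [105  92  53  58  82  51  20  17  19  15  13  26  61  91  95  94]
 [103  88  50  58  81  53  22  20  18  18  16  25  57  86  89  92]
 [ 99  83  51  54  77  55  26  24  23  20  15  25  61  93  99 100]
 [101  89  58  50  69  56  32  26  29  25  21  30  61  94 104 106]
 [106  98  70  51  62  54  37  27  30  32  23  28  56  88 102 104]
 [107 100  77  49  48  44  31  24  26  29  19  23  46  72  83  87]
 [ 94  86  66  41  30  28  21  20  21  18  17  17  25  40  47  56]
 [ 64  53  38  24  18  19  16  20  17  20  18  16  16  19  19  25]
 [ 30  27  16  17  17  21  16  19  20  19  17  14  15  17  13  15]
 [ 13  13  16  14  15  18  20  21  24  18  18  16  12  14  15  12]]
```

The line is now clearly visible on the left knob in the top view at column 296.9. The silhouette centre is 299.9 and the zero column about 299.6, so roughly 0.57 rad (8 mm) is left. I'll roll 5 mm more, then reset the finger.

move_arm(moves=[{"gripper":0,"x":0,"y":0.15,"z":0,"roll":0},{"gripper":0,"x":0,"y":0.15,"z":0,"roll":0},{"gripper":0,"x":0,"y":0.15,"z":0,"roll":0},{"gripper":0,"x":0,"y":0.05,"z":0,"roll":0},{"gripper":0,"x":0,"y":0,"z":0,"roll":0}])

```text
time_s: 18.15
eef_pos: [0.5241, 0.0885, 0.3072]
eef_rot: [-0.0, 0.999, 0.038, 0.0]
wrist_force: [-2.4, 3.6, 7.3]
opening: 0.002
```

```bash
cat > l.py <<'E'
import w
from h import *
from scipy.optimize import least_squares
c=[ctrl.camera("top") for _ in range(6)]; t=np.mean([x["img"].astype(float).mean(2) for x in c],0)
# model a row profile: knob dark band + gaussian line, pixel blurred edges
rows=t[158:162,288:313].mean(0); u=np.arange(288,313)
from scipy.special import erf
def f(p):
    m,r,s,bl,br,k,a,x=p; L=.5*(1+erf((u-(m-r))/s)); Rr=.5*(1+erf((u-(m+r))/s))
    return bl*(1-L)+br*Rr+k*(L-Rr)+a*np.exp(-((u-x)/1.1)**2)-rows
best=min((least_squares(f,[300,5,1,105,103,16,60,x]) for x in (297,298,299,300,301,302)),key=lambda q:q.cost); m,r,x=best.x[0],best.x[1],best.x[7]
P=lambda th:proj(c[0],rim([th],.014,.074))[0,0]
mid=lambda:(P(-1.57+.055)+P(1.57+.055))/2
th=min(np.linspace(-1.3,1.3,521),key=lambda a:abs(P(a)-mid()-(x-m)))
print("fit",best.x.round(2),"cost",round(best.cost,1),"theta",round(th,3),"mm to go",round(-th*14,2)); print(rows.astype(int))
E
python3 l.py
```

```text
meanF [-2.51  2.53  7.61]
t 18.4 eef [0.5241 0.0885 0.3071] xdir 4.36 tilt [ 7.e-04 -8.e-04 -1.e+00] F [-2.75  2.84  7.38] open -0.0
tip in scope XYZ mm [  5.3 -79.  134.1]
fit [299.83   5.1    0.97 105.53 100.12  20.84  72.79 298.74] cost 164.7 theta -0.14 mm to go 1.96
[106 106 105 105 104 104  92  51  18  36  68  84  50  18  15  16  28  63
  94  98  98 100 100 101 102]
```

move_arm(moves=[{"gripper":0,"x":0,"y":0.1,"z":0,"roll":0},{"gripper":0,"x":0,"y":0.1,"z":0,"roll":0},{"gripper":0,"x":0,"y":0.03,"z":0,"roll":0},{"gripper":0,"x":0,"y":0,"z":0,"roll":0}])

```text
time_s: 19.2
eef_pos: [0.5243, 0.0862, 0.3071]
eef_rot: [-0.0, 0.999, 0.038, 0.0]
wrist_force: [-1.8, 2.6, 7.0]
opening: -0.0
```

```bash
python3 l.py
```

```text
meanF [-2.31  2.16  7.38]
t 19.45 eef [0.5243 0.0862 0.3071] xdir 4.36 tilt [ 8.e-04 -7.e-04 -1.e+00] F [-2.52  2.99  7.27] open -0.0
tip in scope XYZ mm [  7.6 -78.9 134.1]
fit [299.84   5.12   0.95 105.42 100.    21.5   72.58 299.67] cost 212.9 theta 0.03 mm to go -0.42
[105 106 105 105 104 104  92  51  16  18  40  71  83  49  17  14  28  63
  94  98  99 100 100 101 101]
```

Fitted angle +0.03 rad. I'll relieve the lateral preload, lift straight off and check again.

move_arm(moves=[{"gripper":0,"x":0,"y":-0.04,"z":0,"roll":0},{"gripper":0,"x":0,"y":0,"z":-0.3,"roll":0},{"gripper":0,"x":0,"y":0,"z":-2,"roll":0},{"gripper":0,"x":0,"y":0,"z":-4,"roll":0},{"gripper":0,"x":0,"y":-2,"z":-4,"roll":0}])

```text
time_s: 20.38
eef_pos: [0.5225, 0.1055, 0.4098]
eef_rot: [0.0, 0.999, 0.037, -0.001]
wrist_force: [0.3, 0.7, -0.1]
opening: 0.001
```

move_arm(moves=[{"gripper":0,"x":-2,"y":-5,"z":0,"roll":0},{"gripper":0,"x":-2,"y":-5,"z":0,"roll":0},{"gripper":0,"x":-2,"y":-5,"z":0,"roll":0},{"gripper":0,"x":-2,"y":-5,"z":0,"roll":0},{"gripper":0,"x":0,"y":0,"z":0,"roll":0}])

```text
time_s: 21.0
eef_pos: [0.4257, 0.3021, 0.409]
eef_rot: [-0.0, 0.999, 0.041, -0.0]
wrist_force: [-0.4, 0.4, 0.6]
opening: -0.005
```

```bash
python3 l.py
python3 - <<'E'
from h import *
c=[ctrl.camera("top") for _ in range(6)]; t=np.mean([x["img"].astype(float) for x in c],0)
s=np.mean([ctrl.camera("side")["img"].astype(float) for _ in range(6)],0)
f=lambda i,w:cv2.resize(np.clip((i/255)**.6*255,0,255).astype('uint8')[:,:,::-1],w,interpolation=2)
cv2.imwrite("pics/c6.png",np.hstack([f(s[155:215,275:335],(400,400)),f(t[145:235,270:340],(311,400))]))
b=cv2.imread("pics/top0.png").mean(2); g=t.mean(2)
for r,(y0,y1,x0,x1) in dict(Rknob=(200,216,290,320)).items(): print(g[y0+8:y1+7:3,297:314].astype(int))
E
```

```text
meanF [-0.09 -0.04 -0.13]
t 21.25 eef [0.4282 0.2986 0.4091] xdir 4.27 tilt [-2.e-04  5.e-04 -1.e+00] F [-0.05  0.31  0.32] open -0.0
tip in scope XYZ mm [-211.3 -158.6  236.1]
fit [299.83   5.1    0.95 105.75 100.33  21.27  73.39 299.66] cost 237.5 theta 0.03 mm to go -0.42
[106 106 105 105 105 105  93  52  16  19  41  72  83  49  16  14  29  63
  94  99  98 100 100 101 102]
[[ 14  15  15  17  20  22  25  26  24  23  17  16  17  16  13  12  20]
 [ 27  29  29  21  26  33  46  58  50  31  24  26  32  41  46  51  71]
 [ 75  75  68  38  19  26  54  77  68  38  18  17  27  44  57  59  63]
 [ 85  74  63  35  12  21  44  73  83  48  16  14  20  39  60  67  76]
 [109 108  95  54  19  14  30  58  76  49  16  15  25  55  89 105 108]]
```

View pics/c6.png

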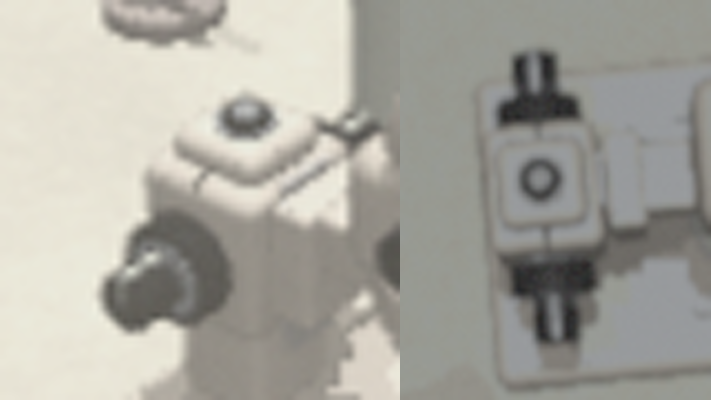

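The top view shows the white line running along the middle of both fine knobs, at crop (535,75) and (555,315). The side view shows the line on top of the right knob, at crop (150,262), and the hand is well clear. Handing in.

```bash
python3 -c "
from bench import ctrl
print(ctrl.hand_in())"
```

```text
the job is handed in; nothing more can be done
None
```

I pressed the lamp button to its stop and zeroed the fine focus with the closed fingertip, then handed the job in with the hand clear. The hand-in reported no verdict.

- **Lamp button:** it bottomed at about 11–12 N, with the tip at the button's 4 mm stop, and then I released it.
- **Fine focus:** I rolled the right fine knob from above in two strokes, about 2.2 rad in all. The contact force was mostly 8–9 N, with a highest reading of about 11 N against the 12 N limit. Forces were read only at the ends of moves, so a brief higher peak would not have shown.
- **Zero line:** on the left knob the last fit put it at +0.03 rad, the same before and after lifting off. A rougher reading on the right knob put it within about ±0.1 rad. Both are inside the 0.15 rad tolerance.
- **Coarse knob and other things:** I did not measure the coarse knob's angle or compare the bench items' positions at the end. The finger was placed about 5 mm clear of the coarse knob by calculation, and it came near nothing else on the bench.
- **Hand:** it ended about 0.2 m from the microscope, closed and raised, with wrist force reading about zero.

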